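Slide the speakerphone between the socket blocks onto its charging mat

TASK

Push the square black speakerphone along the table, through the gap between the two socket blocks, until it sits fully and squarely on the grey charging mat on the other side, then move clear of it. Only push it: do not lift, carry or tip it. Leave the handset, the stapler and the mug where they are.

Things in the scene. Friction and masses are not known exactly. Their poses are not given: they have to be found in the camera images.
- speakerphone: Loose black square box 90 x 90 mm, 34 mm high, edges rounded by 7 mm, round grey-rimmed grille on top; 0.25 to 0.5 kg; slides with ordinary friction and stops when not pushed. Origin: centre of its underside; x and y along its sides. Starts on the entry side of the gap, up to 45 mm off the gap's centre line and up to 0.3 rad from square to it.
- station: Two fixed aluminium socket blocks with black tops. Origin on the table midway between them; x points level through the gap from the entry side to the mat, y across the gap. Each block is 56 mm along x, 70 mm along y, 44 mm high, edges rounded 6 mm, centred at y = +84 or -84 mm: the gap is 98 mm wide, from x = -28 to +28 mm.
- mat (a point): Centre of the square grey charging mat, at table level, 145 mm along the station's x axis from its origin. The mat is fixed, 130 x 130 mm, dark-edged, square to the station and flush with the table (no step to climb).
- handset: Bystander: loose grey cordless telephone handset lying flat, 145 mm (x) x 48 mm (y) x 24 mm high, origin at the centre of its underside; beside the mat on the station's +y side.
- stapler: Bystander: loose black stapler with a steel arm, 130 mm (x) x 36 mm (y), 66 mm high, origin at the centre of its underside; beyond the block on the station's -y side.
- mug: Bystander: loose white mug, rim radius 40 mm, 92 mm high, handle at its +y, origin at the centre of its underside; beside the mat on the station's -y side.
Not all that is in view belongs to the job. What is shaped like the speakerphone but orange or purple is not meant.

How it is judged:
On the way:
1. the speakerphone passes through the gap between the blocks, flat on the table (x of speakerphone in the frame of station between -0.03 and 0.03 m and y of speakerphone in the frame of station between -0.012 and 0.012 m and height (world z) of speakerphone below 0.008 m), for 0.05 s.
At the end, for the whole second after the job is handed in: The speakerphone lies flat and at rest on the mat: its centre within 20 mm of the mat's centre along and across, its sides within 0.25 rad of square to the mat (x of speakerphone in the frame of station between 0.125 and 0.165 m and y of speakerphone in the frame of station between -0.02 and 0.02 m and (angle between the x axis of speakerphone and the x axis of station, either way round below 0.25 rad or angle between the x axis of speakerphone and the y axis of station, either way round below 0.25 rad) and height (world z) of speakerphone below 0.005 m and angle between speakerphone's own z axis and vertical below 0.05 rad and linear speed of speakerphone below 0.01 m/s); the robot touches nothing.
It fails at once if the speakerphone is lifted or carried (more than 12 mm off the table) (height (world z) of speakerphone above 0.012 m).
It fails at once if the speakerphone is tipped by more than 0.2 rad (angle between speakerphone's own z axis and vertical above 0.2 rad).
It fails at once if the handset is moved by more than 15 mm or tipped over (distance of handset from where it was at the start of the episode above 0.015 m or angle between handset's own z axis and vertical above 0.3 rad).
It fails at once if the stapler is moved by more than 15 mm or tipped over (distance of stapler from where it was at the start of the episode above 0.015 m or angle between stapler's own z axis and vertical above 0.3 rad).
It fails at once if the mug is moved by more than 15 mm or tipped over (distance of mug from where it was at the start of the episode above 0.015 m or angle between mug's own z axis and vertical above 0.3 rad).
It also fails if it takes over 72 s, if anything falls off the work surface, if the arm or the gripper's body presses on something with over 40 N, if the wrist force passes 120 N, or if a joint passes its speed limit or range.

ROBOT

A 7-joint arm with a two-finger parallel gripper is mounted at the origin on the work surface. World frame = base frame: x ahead of the robot, y to its left, z up, the work surface at z = 0. Lengths are in m, angles in rad, forces in N, time in s.
With the tool pointing down it reaches from about 0.35 to 0.9 m from the base axis. Payload 19.9 kg.
Tool frame: the origin (TCP) lies at the very end of the fingers, on their centre line; the grasp point (between the pads) lies 19 mm behind it; z points along the fingers, y is the line along which they close (so a half turn about z gives the same grasp; the last joint's range is limited). The gripper opens to 85 mm and grips with 20 to 120 N. Pads are 22 mm wide; open, the fingers measure 114 mm over their backs; the gripper's body (76 mm by 85 mm) begins 54 mm behind the grasp point. The pads swing forward as they close: fully open they stand 13 mm farther back than shut.
Start: joints at [1.157, 0.417, -0.01, 1.614, 0.005, 1.111, -0.053], TCP at [0.228, -0.582, 0.231] pointing down, gripper open.
Joint ranges: [-2.81, 2.81], [-0.39, 2.02], [-1.27, 1.25], [0.06, 2.57], [-1.19, 4.33], [0.19, 2], [-2.82, 2.82]. Speed limits (rad/s): [1.89, 1.89, 2.39, 2.39, 3.01, 3.01, 3.01].

INTERFACE

Orientations are given as a rotation vector (axis times angle).
In Python, from workcell import readout, capture, finish_job gives the robot as it stands. The module is installed in compiled form; this text tells all that it offers.
- The arm moves only by the tool send_rows, never from a script. Its argument "steps" is a list of rows, each a list of 3 entries, a list of its own where there are three numbers: the shift along the world's x, y, z each as a share of 200 mm, from -1 to 1, then the turn, a rotation vector about the world's x, y, z each as a share of pi/2 rad, from -1 to 1, then the opening, from 0 (shut) to 1 (fully open). In form: [[[tx, ty, tz], [rx, ry, rz], hand], ...]. A call has 1 to 5 rows; each row is the pose to reach, as a shift and turn from the pose commanded when the call began; what a row does not reach only later rows make up. A row lasts 1/8 s, in which the tool goes at most 62.5 mm and 10.7 degrees, less where a joint would pass 70% of its speed; a pose out of reach is approached as far as the arm can. A call with a number of a shift or a turn outside -1 to 1 is refused whole. A call with a gripper value outside its range is refused whole. The fingers move at their own pace and stop on an object; "force" is the grip in N (left out, the last holds). Time passes only in rows, so rows that repeat a pose let the fingers close. It gives the time, the measured TCP pose, the force, the opening and the grip force at its end, in the units of the state.
- readout.get_obs(): the state, without advancing time (a new reading comes with each control period).
- capture(name): name is "scene" or "top"; returns a dict with "image" (400x640x3 uint8, blue, green, red), "mtx" (3x3 intrinsics, pixels), "R" (3x3) and "t" (3): a world point X has camera coordinates R X + t. Camera axes: x right, y down, z forward; pixel columns grow to the right and rows downward; lengths in m; the calibration is good to about 2 mm. A picture is of the moment at which its call begins. There is no depth.
- finish_job(): hands the job in; it is judged then, once.
The state is a dict: "time_s": time; "q": joint angles; "joint_velocities": joint speeds; "tau": joint torques, N m; "tool_pos": TCP position; "ee_rot": TCP orientation; "ft_force": force on the tool from outside, world axes, zero at the start; "moment": the same for the moment, N m; "width": finger opening in m; "grasp_force": force on a finger pad.
Only numpy, scipy, OpenCV 4.12 (cv2) and the standard library are available. Lean on these libraries where they do the work, as an engineer would, in place of code of your own. Each camera call takes 0.05 s, during which the arm holds its last target. There are 200 camera calls.

## Working session

There is one attempt and no reset: what is moved stays moved. The work goes in short steps, Python scripts to look and compute and a tool call to move; the robot and the scene stay as the last step left them, time stands still between calls to the robot, and variables do not carry over. Pictures are saved under pics/ and viewed, at most 14 in all, crops included, and the job is handed in when it is done.

Besides the shell and the picture viewer there is one more tool, called after ">>>" as name(argument=value, ...), one argument or row to a line, values as JSON. send_rows: Moves the arm, as the interface text tells. Shift numbers are shares of 200 mm and turn numbers shares of pi/2 rad, none past 1 either way. Its arguments: {"type":"object","properties":{"steps":{"type":"array"},"force":{"type":"number"}},"required":["steps"]}

```bash
mkdir -p pics; python3 - <<'E'
from workcell import readout, capture
import cv2
for n in("scene","top"):
    c=capture(n); cv2.imwrite(f"pics/{n}0.png",c["image"]); print(c["mtx"],c["R"],c["t"])
o=readout.get_obs(); print(o["tool_pos"],o["ee_rot"],o["width"],o["time_s"])
E
```

```text
[[505.41923794   0.         323.88407678]
 [  0.         505.41923794 199.54622327]
 [  0.           0.           1.        ]] [[ 0.63135585  0.77548033 -0.00447798]
 [ 0.65029523 -0.53256494 -0.54174782]
 [-0.42249959  0.33912364 -0.84052915]] [-0.33013275 -0.36572272  1.60948091]
[[416.99799908   0.         320.18561148]
 [  0.         416.99799908 200.20459609]
 [  0.           0.           1.        ]] [[-0.00908241 -0.99994488 -0.00526664]
 [-0.98535468  0.0098465  -0.17023281]
 [ 0.17027529  0.00364339 -0.9853898 ]] [-0.0273293   0.5545092   0.89525462]
[ 0.22751586 -0.58177888  0.23073833] [-3.08613901e+00 -5.82020242e-01  4.09339676e-04] 0.08530693533650055 0.1
```

View pics/top0.png

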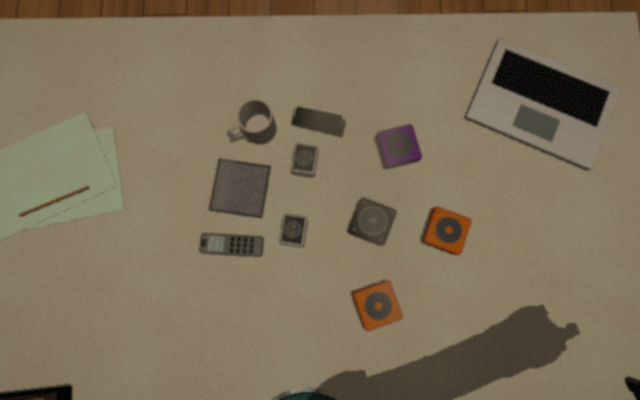

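View pics/scene0.png

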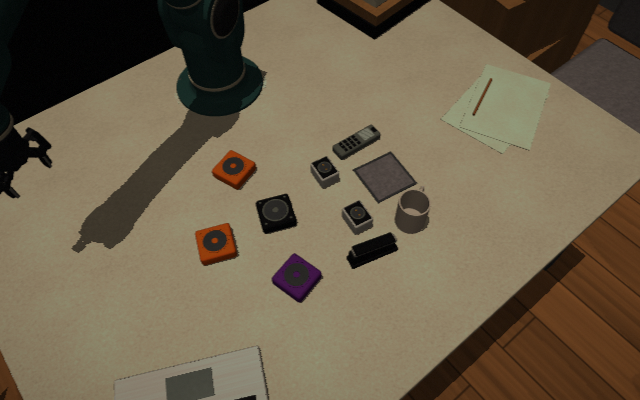

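The top view shows the black square at (372,221). The similar shapes are orange at (447,230), orange at (377,305) and purple at (399,146). By its colour I choose (372,221). The mat is at (240,188) and the blocks at (305,160) and (293,230). Next I'll measure these and check the choice in a close crop.

```bash
cat > h.py <<'E'
import numpy as np, cv2
from workcell import readout, capture
def ray(c,uv,z):
    uv=np.atleast_2d(uv).astype(float); d=np.c_[uv,np.ones(len(uv))]@np.linalg.inv(c["mtx"]).T@c["R"]
    o=-c["R"].T@c["t"]; return (o+d*((z-o[2])/d[:,2])[:,None])[:,:2]
def proj(c,X):
    p=(np.atleast_2d(X)@c["R"].T+c["t"])@c["mtx"].T; return p[:,:2]/p[:,2:]
def blob(c,seed,thr,win=45,close=7):
    "dark/grey blob nearest to seed: hull (px)"
    im=c["image"].astype(int); m=(im.max(2)<thr).astype(np.uint8)
    w=np.zeros_like(m); u,v=map(int,seed); w[max(v-win,0):v+win,max(u-win,0):u+win]=1; m*=w
    m=cv2.morphologyEx(m,cv2.MORPH_CLOSE,np.ones((close,close))); m=cv2.morphologyEx(m,cv2.MORPH_OPEN,np.ones((5,5)))
    cs,_=cv2.findContours(m,cv2.RETR_EXTERNAL,cv2.CHAIN_APPROX_NONE)
    return cv2.convexHull(max(cs,key=lambda k:cv2.contourArea(k)))[:,0]
def rect(P):
    (x,y),(w,h),a=cv2.minAreaRect((P*1000).astype(np.float32)); return np.array([x,y])/1000,(w,h),a
E
python3 - <<'E'
from h import *
c=capture("top"); im=c["image"]
for s in [(372,221),(240,188),(305,160),(293,230),(20+130,300),(355,221),(232,250)]: print(s,im[s[1],s[0]])
out=im.copy()
for n,s,t,z,w in [("phone",(372,221),100,.034,30),("mat",(240,188),118,0,34),("b-",(305,160),75,.044,20),("b+",(293,230),75,.044,20)]:
    h=blob(c,s,t,w); cv2.polylines(out,[h],True,(0,255,0),1); print(n,rect(ray(c,h,z)))
cv2.imwrite("pics/crop1.png",cv2.resize(out[90:270,190:430],None,fx=3.3,fy=3.3,interpolation=2))
E
```

```text
(372, 221) [74 88 98]
(240, 188) [66 73 83]
(305, 160) [56 74 84]
(293, 230) [51 59 67]
(150, 300) [ 98 124 135]
(355, 221) [36 45 50]
(232, 250) [32 38 38]
phone (array([ 0.50731247, -0.14776212]), (92.11209869384766, 91.96221923828125), 67.93866729736328)
mat (array([0.59511285, 0.15992538]), (133.2979736328125, 132.93524169921875), 80.8890380859375)
b- (array([0.65506567, 0.00284017]), (42.432403564453125, 56.03803253173828), 84.52685546875)
b+ (array([0.48981387, 0.02974734]), (43.60667419433594, 57.661014556884766), 80.44381713867188)
```

View pics/crop1.png

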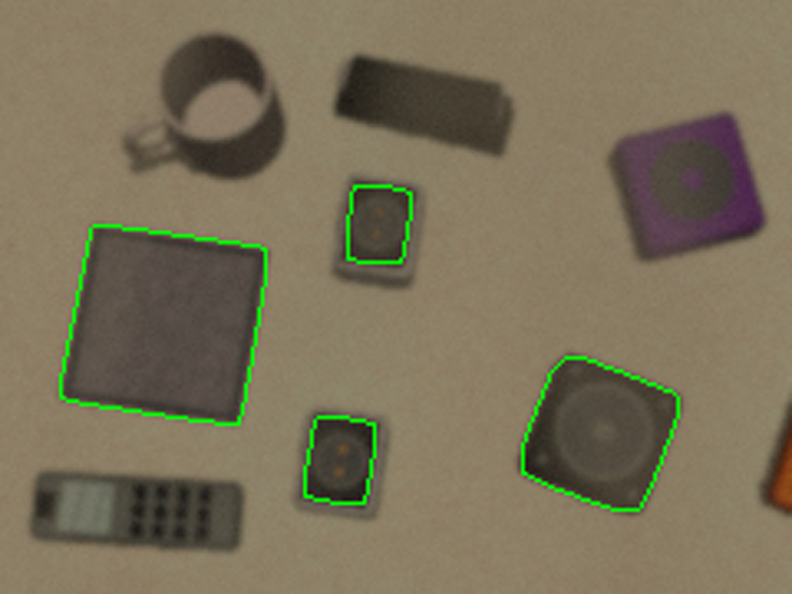

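The crop confirms the black box with the grey-rimmed grille at (372,221), and all the outlines fit well.

- **Station:** origin at about (0.572, 0.016), x axis at 81°.
- **Phone in the station frame:** x = -172 mm, y = +39 mm, yaw = -13°.

Plan: use two part-open fingers as a flat pusher. First push along station -y to centre and square the phone, then push from behind along +x.

>>> send_rows(
  steps=[
    [[0.5,1,0],[0,0,-0.338],0.47],
    [[0.5,1,0],[0,0,-0.338],0.47],
    [[0.5,1,0],[0,0,-0.338],0.47],
    [[0.5,1,0],[0,0,-0.338],0.47],
    [[0.5,1,0],[0,0,-0.338],0.47],
  ],
)

```text
time_s: 0.78
tool_pos: [0.3293, -0.3794, 0.2314]
ee_rot: [-3.132, 0.241, -0.001]
ft_force: [-0.9, -0.3, -0.0]
width: 0.0403
grasp_force: 0.0
```

>>> send_rows(
  steps=[
    [[0.485,1,0],[0,0,0],0.47],
    [[0.485,1,0],[0,0,0],0.47],
    [[0.485,1,0],[0,0,0],0.47],
    [[0.485,1,0],[0,0,0],0.47],
    [[0.485,1,0],[0,0,0],0.47],
  ],
)

```text
time_s: 1.4
tool_pos: [0.4255, -0.1805, 0.2312]
ee_rot: [-3.132, 0.243, -0.0]
ft_force: [0.2, -0.7, 0.4]
width: 0.0402
grasp_force: 0.0
```

>>> send_rows(
  steps=[
    [[0,0.235,-0.5],[0,0,0],0.47],
    [[0,0.235,-0.5],[0,0,0],0.47],
    [[0,0.235,-0.5],[0,0,0],0.47],
    [[0,0.235,-0.5],[0,0,0],0.47],
  ],
)

```text
time_s: 1.9
tool_pos: [0.4249, -0.1365, 0.132]
ee_rot: [3.131, -0.25, 0.001]
ft_force: [0.3, 0.7, 0.4]
width: 0.04
grasp_force: 0.0
```

```bash
cat >> h.py <<'E'
O=np.array([.5724,.0163]); A=np.radians(81); EX=np.array([np.cos(A),np.sin(A)]); EY=np.array([-EX[1],EX[0]])
def st(p): d=np.asarray(p)[:2]-O; return np.round(1000*np.array([d@EX,d@EY]),1)
def state():
    o=readout.get_obs(); from scipy.spatial.transform import Rotation as Ro
    R=Ro.from_rotvec(o["ee_rot"]).as_matrix()
    print("t",round(o["time_s"],2),"tcp",np.round(o["tool_pos"],4),"station",st(o["tool_pos"]),"yfinger",np.round(np.degrees(np.arctan2(R[1,1],R[0,1])),1),"tilt",np.round(R[:,2],3),"w",round(o["width"],4),"F",np.round(o["ft_force"],1),"q",np.round(o["q"],2))
E
python3 - <<'E'
from h import *
state(); c=capture("scene"); cv2.imwrite("pics/s1.png",cv2.resize(c["image"][60:330,150:500],None,fx=2.2,fy=2.2))
E
```

```text
t 1.9 tcp [ 0.4249 -0.1365  0.132 ] station [-173.9  121.7] yfinger -99.1 tilt [ 0. -0. -1.] w 0.04 F [0.3 0.7 0.4] q [ 0.45  0.25 -0.23  2.13  0.08  0.78 -1.56]
```

View pics/s1.png

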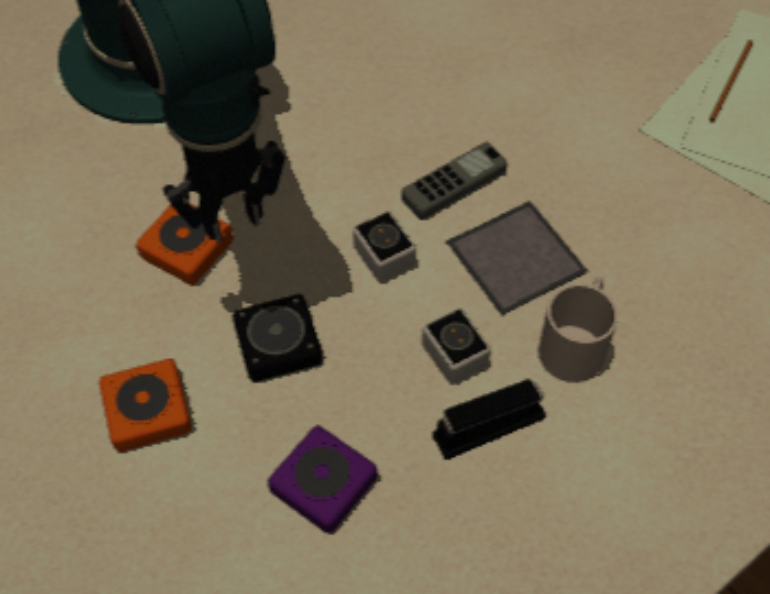

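The fingers hang beside the phone on its +y side, at about (225,200) in this crop. The phone is untouched at (278,335) and the floor between them is clear. I'll descend and push sideways.

>>> send_rows(
  steps=[
    [[0,0,-0.3],[0,0,0],0.47],
    [[0,0,-0.5],[0,0,0],0.47],
    [[0,0,-0.6],[0,0,0],0.47],
    [[0,0,-0.6],[0,0,0],0.47],
  ],
)

```text
time_s: 2.45
tool_pos: [0.4246, -0.1359, 0.0112]
ee_rot: [3.132, -0.25, -0.001]
ft_force: [0.6, 0.9, -0.8]
width: 0.0401
grasp_force: 0.0
```

>>> send_rows(
  steps=[
    [[0.07,-0.011,0],[0,0,0],0.47],
    [[0.11,-0.017,0],[0,0,0],0.47],
    [[0.15,-0.024,0],[0,0,0],0.47],
    [[0.19,-0.03,0],[0,0,0],0.47],
    [[0.22,-0.035,0],[0,0,0],0.47],
  ],
)

```text
time_s: 3.08
tool_pos: [0.4691, -0.1422, 0.0113]
ee_rot: [-3.132, 0.248, 0.0]
ft_force: [-2.1, -1.0, 1.8]
width: 0.0399
grasp_force: 1.1
```

```bash
python3 - <<'E'
from h import *
state(); c=capture("scene"); cv2.imwrite("pics/s2.png",cv2.resize(c["image"][120:270,180:400],None,fx=3.5,fy=3.5))
E
```

```text
t 3.08 tcp [ 0.4691 -0.1422  0.0113] station [-172.7   77.3] yfinger -99.1 tilt [-0.  0. -1.] w 0.0399 F [-2.1 -1.   1.8] q [ 0.38  0.53 -0.18  2.08  0.17  0.55 -1.65]
```

View pics/s2.png

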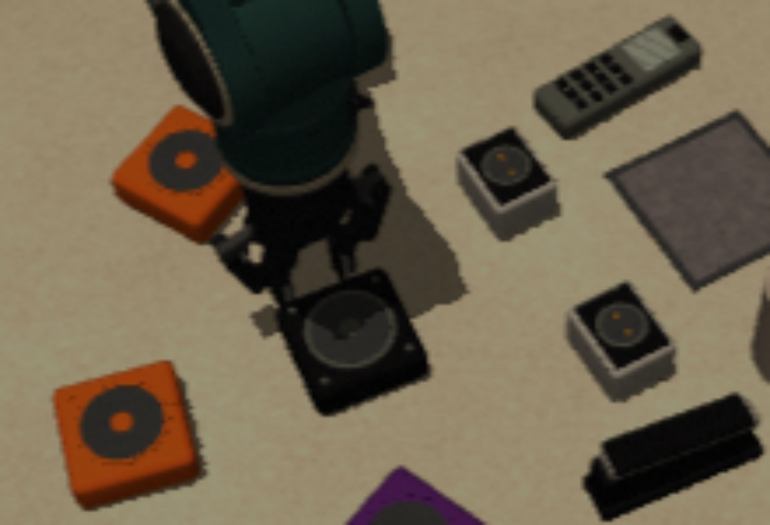

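The phone (centre about (350,335)) has squared up against both fingers. I'll continue to the centre line, back off and measure.

>>> send_rows(
  steps=[
    [[0.025,-0.004,0],[0,0,0],0.47],
    [[0.05,-0.008,0],[0,0,0],0.47],
    [[0.075,-0.012,0],[0,0,0],0.47],
    [[0.095,-0.015,0],[0,0,0],0.47],
    [[0.095,-0.015,0],[0,0,0],0.47],
  ],
)

```text
time_s: 3.75
tool_pos: [0.4881, -0.145, 0.0113]
ee_rot: [-3.132, 0.248, -0.001]
ft_force: [0.4, -0.6, -0.1]
width: 0.0406
grasp_force: 0.0
```

>>> send_rows(
  steps=[
    [[-0.15,0.024,0],[0,0,0],0.47],
    [[-0.3,0.047,0],[0,0,0],0.47],
    [[-0.3,0.047,0],[0,0,0],0.47],
    [[-0.3,0.047,0.6],[0,0,0],0.47],
    [[-0.3,0.047,0.6],[0,0,0],0.47],
  ],
)

```text
time_s: 4.38
tool_pos: [0.428, -0.1355, 0.1329]
ee_rot: [-3.131, 0.248, 0.0]
ft_force: [0.0, -0.9, -0.4]
width: 0.0402
grasp_force: 0.0
```

```bash
python3 - <<'E'
from h import *
state(); o=[]
c=capture("top"); a=capture("scene")
s=proj(c,[[.553,-.149,.034]])[0]; s2=proj(a,[[.553,-.149,.034]])[0]; print(s,s2)
h=blob(c,s,100,28); p,w,an=rect(ray(c,h,.034)); print(st(p),w,an)
h2=blob(a,s2,70,34); p,w,an=rect(ray(a,h2,.02)); print(st(p),w,an)
i=c["image"].copy(); cv2.polylines(i,[h],True,(0,255,0),1); j=a["image"].copy(); cv2.polylines(j,[h2],True,(0,255,0),1)
i=i[90:290,250:450]; j=j[120:320,190:390]
cv2.imwrite("pics/s3.png",cv2.resize(np.hstack([i,j]),None,fx=2,fy=2))
E
```

```text
t 4.38 tcp [ 0.428  -0.1355  0.1329] station [-172.5  118.9] yfinger -99.0 tilt [-0.     0.001 -1.   ] w 0.0402 F [ 0.  -0.9 -0.4] q [ 0.46  0.25 -0.25  2.12  0.09  0.78 -1.57]
[371.01816935 201.23163651] [286.19709404 220.91437309]
[-172.5    5.9] (114.29024505615234, 97.44293975830078) 88.82925415039062
[-163.9   29.2] (144.6466522216797, 171.6356964111328) 50.67403030395508
```

View pics/s3.png

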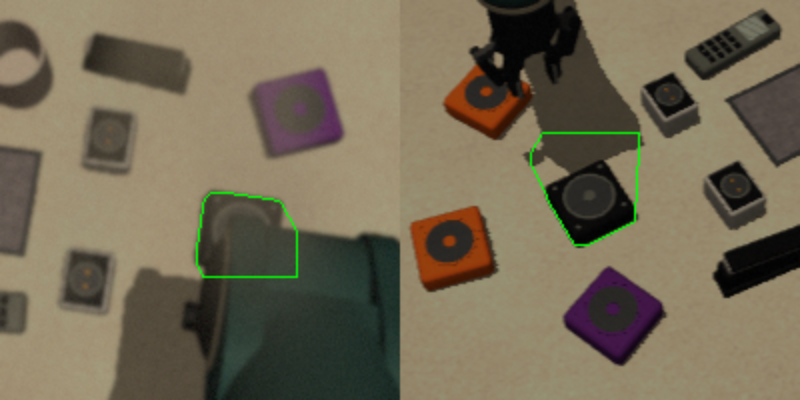

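Top view: the arm hides the phone. Scene view: the phone is at about (590,205) in the right panel and looks square, but my mask merged with the shadow. I'll go round behind it and measure again from there.

>>> send_rows(
  steps=[
    [[0.13,-0.3,0],[0,0,0.1],0.47],
    [[0.25,-0.45,0],[0,0,0.2],0.47],
    [[0.4,-0.45,0],[0,0,0.3],0.47],
    [[0.53,-0.45,0],[0,0,0.5],0.47],
    [[0.53,-0.45,0],[0,0,0.5],0.47],
  ],
)

```text
time_s: 5.1
tool_pos: [0.5356, -0.2253, 0.1309]
ee_rot: [-2.985, -0.978, -0.002]
ft_force: [-0.8, -0.1, 0.6]
width: 0.0403
grasp_force: 0.0
```

>>> send_rows(
  steps=[
    [[0,0,0],[0,0,0.5],0.47],
    [[0,0,0],[0,0,0.5],0.47],
    [[0,0,0],[0,0,0.5],0.47],
    [[0,0,0],[0,0,0.5],0.47],
    [[0,0,0],[0,0,0.5],0.47],
  ],
)

```text
time_s: 5.72
tool_pos: [0.534, -0.2259, 0.1311]
ee_rot: [-2.389, -2.039, -0.001]
ft_force: [0.3, 0.5, -0.4]
width: 0.0402
grasp_force: 0.0
```

```bash
python3 - <<'E'
from h import *
state()
c=capture("top"); a=capture("scene")
s=proj(c,[[.553,-.149,.034]])[0]; s2=proj(a,[[.553,-.149,.034]])[0]
i=c["image"].copy();j=a["image"].copy()
for k,cam,sd,z,t in((i,c,s,.034,75),(j,a,s2,.034,45)):
    h=blob(cam,sd,t,30); p,w,an=rect(ray(cam,h,z)); print(st(p),w,an); cv2.polylines(k,[h],True,(0,255,0),1)
i=i[90:290,250:450]; j=j[120:320,190:390]
cv2.imwrite("pics/s4.png",cv2.resize(np.hstack([i,j]),None,fx=2,fy=2))
E
```

```text
t 5.72 tcp [ 0.534  -0.2259  0.1311] station [-2.452e+02  1.000e-01] yfinger -9.0 tilt [ 0.  0. -1.] w 0.0402 F [ 0.3  0.5 -0.4] q [ 0.75  0.5  -0.52  1.8   0.31  0.92 -0.06]
[-191.6    4.9] (32.66463851928711, 85.61393737792969) 79.28133392333984
[-178.3   17.8] (107.56167602539062, 144.13658142089844) 80.82128143310547
```

View pics/s4.png

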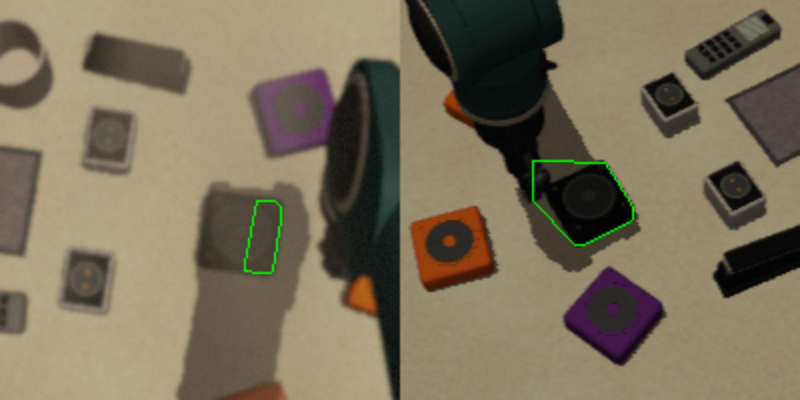

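The top view shows the phone at panel (240,230), square to the station but in shadow. I'll try several thresholds until one gives 90 x 90 mm.

```bash
python3 - <<'E'
from h import *
c=capture("top"); a=capture("scene")
X=[[.553,-.149,.034]]
for cam,T,w in((c,range(60,100,4),28),(a,range(14,46,4),32)):
    for t in T:
        try: p,d,an=rect(ray(cam,blob(cam,proj(cam,X)[0],t,w,9),.034)); print(t,st(p),np.round(d),round(an,1))
        except Exception: pass
i=cv2.createCLAHE(4,(4,4)).apply(cv2.cvtColor(c["image"],6)[160:250,330:420]); cv2.imwrite("pics/s5.png",cv2.resize(i,None,fx=6,fy=6,interpolation=2))
E
```

```text
60 [-131.6   36.4] [16. 21.] 89.4
64 [-135.5   31.2] [25. 35.] 88.8
68 [-133.9   27.9] [27. 42.] 88.8
72 [-137.5   20.3] [36. 60.] 88.8
76 [-164.5    6.3] [91. 86.] 84.8
80 [-164.4    6.5] [89. 89.] 81.8
84 [-164.6    5.9] [90. 91.] 82.1
88 [-165.2    5.9] [91. 91.] 81.8
92 [-165.2    6.1] [93. 93.] 82.6
96 [-165.3    6. ] [94. 95.] 81.8
14 [-169.4  -29. ] [89. 50.] 79.4
18 [-179.5   31.2] [110. 168.] 80.9
22 [-179.9   30.6] [111. 170.] 80.9
26 [-179.9   32. ] [111. 173.] 80.9
30 [-180.5   32. ] [112. 173.] 80.8
34 [-180.5   32. ] [112. 173.] 80.8
38 [-180.5   36.4] [112. 181.] 80.8
42 [-180.5   36.4] [112. 181.] 80.8
```

View pics/s5.png

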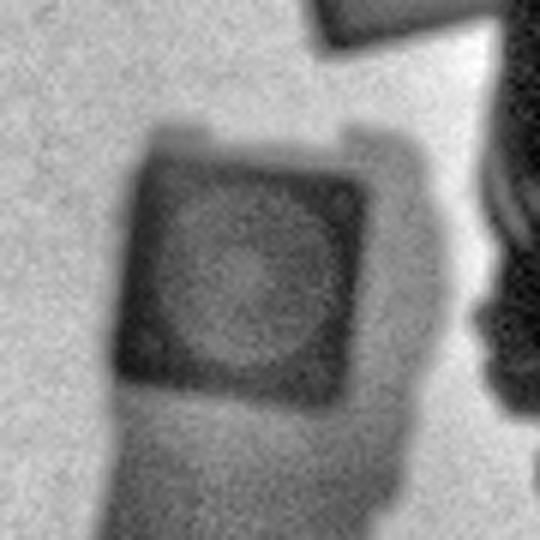

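The contrast-stretched crop shows the phone centred at about (240,280), square to the station. The 90 x 91 mm fits put it at (-165, +6) with about 1° of yaw. I'll lower behind it and push forward while steering about 5 mm toward -y, stopping short of the gap to check.

>>> send_rows(
  steps=[
    [[-0.025,0.004,-0.3],[0,0,0],0.47],
    [[-0.025,0.004,-0.5],[0,0,0],0.47],
    [[-0.025,0.004,-0.6],[0,0,0],0.47],
    [[-0.025,0.004,-0.6],[0,0,0],0.47],
  ],
)

```text
time_s: 6.42
tool_pos: [0.5285, -0.2245, 0.0108]
ee_rot: [-2.39, -2.037, 0.001]
ft_force: [-0.6, -0.7, 1.4]
width: 0.0405
grasp_force: 0.0
```

>>> send_rows(
  steps=[
    [[0.01,0.06,0],[0,0,0],0.47],
    [[0.02,0.12,0],[0,0,0],0.47],
    [[0.035,0.18,0],[0,0,0],0.47],
    [[0.05,0.24,0],[0,0,0],0.47],
    [[0.065,0.3,0],[0,0,0],0.47],
  ],
)

```text
time_s: 7.05
tool_pos: [0.5419, -0.164, 0.0114]
ee_rot: [2.39, 2.039, -0.0]
ft_force: [-0.2, -2.7, 1.4]
width: 0.0404
grasp_force: 1.4
```

>>> send_rows(
  steps=[
    [[0.015,0.06,0],[0,0,0],0.47],
    [[0.026,0.12,0],[0,0,0],0.47],
    [[0.035,0.17,0],[0,0,0],0.47],
    [[0.039,0.195,0],[0,0,0],0.47],
    [[0.039,0.195,0],[0,0,0],0.47],
  ],
)

```text
time_s: 7.68
tool_pos: [0.5494, -0.1253, 0.0112]
ee_rot: [-2.389, -2.04, -0.0]
ft_force: [0.4, -0.3, -0.5]
width: 0.0403
grasp_force: 0.0
```

```bash
python3 - <<'E'
from h import *
state(); c=capture("top")
x=O-.09*EX; s=proj(c,[[*x,.034]])[0]
for t in range(76,100,4):
    h=blob(c,s,t,27,9); p,d,an=rect(ray(c,h,.034)); print(t,st(p),np.round(d),round(an,1))
u,v=map(int,s); i=cv2.createCLAHE(4,(4,4)).apply(cv2.cvtColor(c["image"],6)[v-60:v+60,u-100:u+60]); cv2.imwrite("pics/s6.png",cv2.resize(i,None,fx=4.5,fy=4.5,interpolation=2))
E
```

```text
t 7.67 tcp [ 0.5494 -0.1253  0.0112] station [-143.4    0.5] yfinger -9.0 tilt [-0.  0. -1.] w 0.0403 F [ 0.4 -0.3 -0.5] q [ 0.51  0.66 -0.44  1.89  0.42  0.69 -0.34]
76 [-93.9  -3.8] [108. 124.] 88.5
80 [-93.8  -3.8] [108. 124.] 88.5
84 [-92.8  -3.6] [110. 124.] 88.5
88 [-92.8  -3.6] [110. 124.] 88.5
92 [-93.3  -3. ] [111. 124.] 89.4
96 [-93.2  -3. ] [111. 124.] 89.4
```

View pics/s6.png

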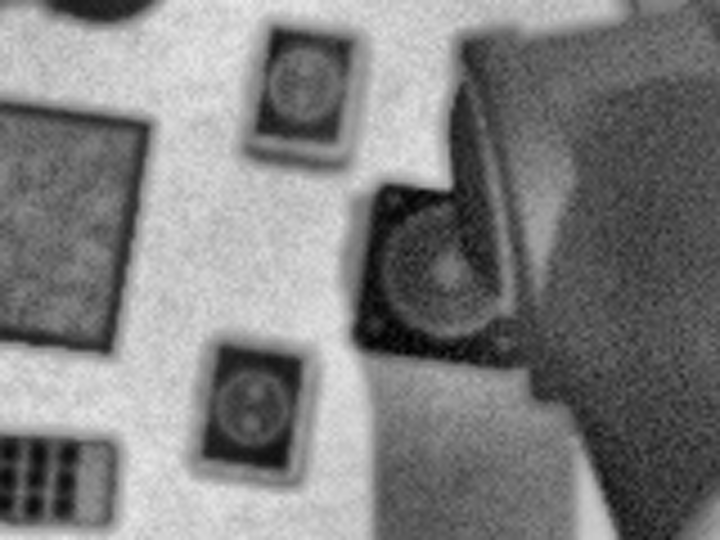

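The grille centre is exactly on the predicted pixel for (-90, 0), at (450,270), and the phone's sides are parallel to the mat's. I'll push straight into the gap.

>>> send_rows(
  steps=[
    [[0.01,0.06,0],[0,0,0],0.47],
    [[0.019,0.12,0],[0,0,0],0.47],
    [[0.029,0.18,0],[0,0,0],0.47],
    [[0.038,0.24,0],[0,0,0],0.47],
    [[0.048,0.3,0],[0,0,0],0.47],
  ],
)

```text
time_s: 8.35
tool_pos: [0.5591, -0.0649, 0.0112]
ee_rot: [-2.39, -2.039, 0.0]
ft_force: [-0.6, -1.4, -1.2]
width: 0.0401
grasp_force: 0.6
```

```bash
python3 - <<'E'
from h import *
state(); c=capture("top")
x=O-.03*EX; s=proj(c,[[*x,.034]])[0]
u,v=map(int,np.round(s)); i=cv2.createCLAHE(4,(4,4)).apply(cv2.cvtColor(c["image"],6)[v-60:v+60,u-80:u+80]); cv2.imwrite("pics/s7.png",cv2.resize(i,None,fx=4.5,fy=4.5,interpolation=2))
E
```

```text
t 8.35 tcp [ 0.5591 -0.0649  0.0112] station [-82.2   0.4] yfinger -9.0 tilt [-0.  0. -1.] w 0.0401 F [-0.6 -1.4 -1.2] q [ 0.41  0.65 -0.44  1.9   0.42  0.68 -0.45]
```

View pics/s7.png

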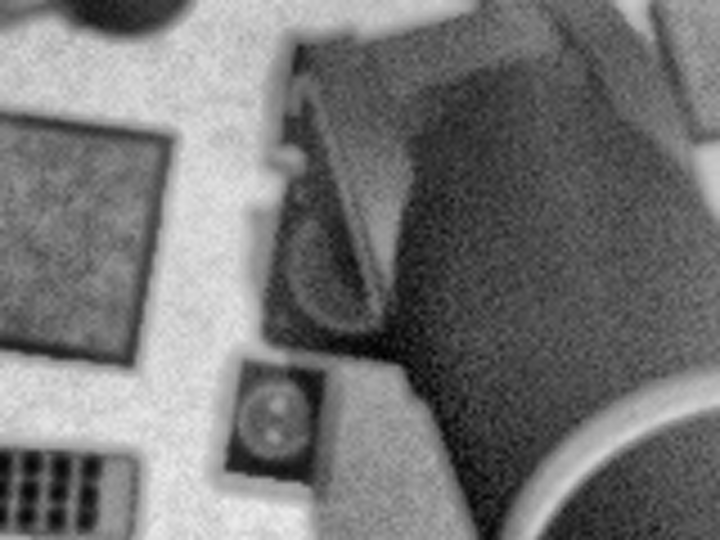

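The phone's left edge (265–285, 170–340) is now between the blocks, square and with little force. I'll continue in the same direction.

>>> send_rows(
  steps=[
    [[0.01,0.06,0],[0,0,0],0.47],
    [[0.019,0.12,0],[0,0,0],0.47],
    [[0.029,0.18,0],[0,0,0],0.47],
    [[0.038,0.24,0],[0,0,0],0.47],
    [[0.048,0.3,0],[0,0,0],0.47],
  ],
)

```text
time_s: 9.02
tool_pos: [0.5688, -0.005, 0.0113]
ee_rot: [-2.39, -2.039, 0.0]
ft_force: [0.0, -2.8, -0.2]
width: 0.04
grasp_force: 1.1
```

>>> send_rows(
  steps=[
    [[0.01,0.06,0],[0,0,0],0.47],
    [[0.019,0.12,0],[0,0,0],0.47],
    [[0.029,0.18,0],[0,0,0],0.47],
    [[0.038,0.24,0],[0,0,0],0.47],
    [[0.048,0.3,0],[0,0,0],0.47],
  ],
)

```text
time_s: 9.65
tool_pos: [0.5784, 0.0549, 0.0113]
ee_rot: [-2.39, -2.039, 0.0]
ft_force: [0.4, -2.8, 1.3]
width: 0.0401
grasp_force: 1.3
```

```bash
python3 - <<'E'
from h import *
state(); c=capture("top"); a=capture("scene")
i=c["image"][90:270,180:400]; j=a["image"][110:290,280:480]
cv2.imwrite("pics/s8.png",cv2.resize(np.hstack([i,j]),None,fx=1.9,fy=1.9,interpolation=2))
E
```

```text
t 9.65 tcp [0.5784 0.0549 0.0113] station [39.1  0.2] yfinger -9.1 tilt [-0. -0. -1.] w 0.0401 F [ 0.4 -2.8  1.3] q [ 0.19  0.68 -0.44  1.85  0.42  0.71 -0.65]
```

View pics/s8.png

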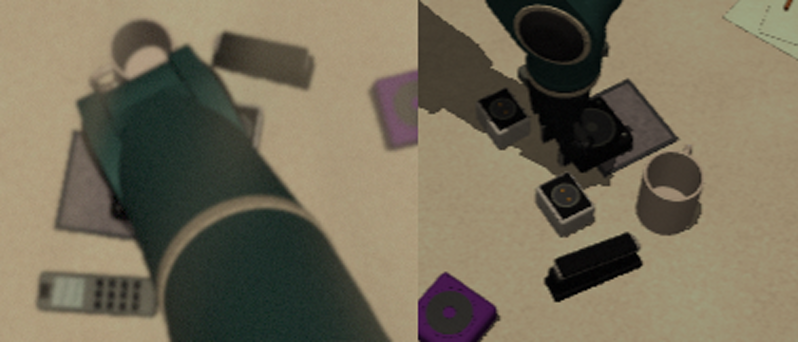

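The phone is through the gap and halfway onto the mat, at about (600,130) in the right panel. The bystanders haven't moved. I'll push the last 53 mm, back off 30 mm, rise and move away.

>>> send_rows(
  steps=[
    [[0.01,0.06,0],[0,0,0],0.47],
    [[0.019,0.12,0],[0,0,0],0.47],
    [[0.029,0.18,0],[0,0,0],0.47],
    [[0.037,0.235,0],[0,0,0],0.47],
    [[0.041,0.262,0],[0,0,0],0.47],
  ],
)

```text
time_s: 10.38
tool_pos: [0.5865, 0.1075, 0.0113]
ee_rot: [-2.389, -2.04, -0.0]
ft_force: [-0.7, -3.5, 1.2]
width: 0.0401
grasp_force: 1.5
```

>>> send_rows(
  steps=[
    [[0,0,0],[0,0,0],0.47],
    [[-0.023,-0.15,0],[0,0,0],0.47],
    [[-0.023,-0.15,0.3],[0,0,0],0.47],
    [[-0.023,-0.15,0.6],[0,0,0],0.47],
    [[-0.023,-0.15,1],[0,0,0],0.47],
  ],
)

```text
time_s: 11.0
tool_pos: [0.5815, 0.0761, 0.1957]
ee_rot: [-2.39, -2.038, 0.0]
ft_force: [1.1, -0.3, 0.7]
width: 0.0403
grasp_force: 0.0
```

>>> send_rows(
  steps=[
    [[0,-0.3,0],[0,0,0],0.47],
    [[-0.2,-0.6,0],[0,0,0],0.47],
    [[-0.4,-1,0],[0,0,0],0.47],
    [[-0.4,-1,0],[0,0,0],0.47],
    [[-0.4,-1,0],[0,0,0],0.47],
  ],
)

```text
time_s: 11.62
tool_pos: [0.5006, -0.1265, 0.1939]
ee_rot: [2.394, 2.033, -0.001]
ft_force: [0.3, 0.4, -0.1]
width: 0.0403
grasp_force: 0.0
```

```bash
python3 - <<'E'
from h import *
state(); c=capture("top")
s=proj(c,[[*(O+.145*EX),.034]])[0]
for t in range(44,80,4):
    h=blob(c,s,t,30,9); p,d,an=rect(ray(c,h,.034)); print(t,st(p),np.round(d),round(an,1))
i=c["image"][90:290,170:410]; cv2.imwrite("pics/s9.png",cv2.resize(i,None,fx=3,fy=3,interpolation=2))
E
```

```text
t 11.62 tcp [ 0.5006 -0.1265  0.1939] station [-152.3   48.6] yfinger -9.3 tilt [-0.    -0.001 -1.   ] w 0.0403 F [ 0.3  0.4 -0.1] q [ 0.62  0.31 -0.52  1.91  0.18  0.98 -0.14]
44 [128.9   2.1] [56. 87.] 80.8
48 [128.1   1.9] [56. 88.] 79.9
52 [128.1   1.9] [56. 89.] 79.8
56 [132.9   1.6] [66. 89.] 79.8
60 [134.9   1.4] [71. 90.] 79.9
64 [141.1   1. ] [84. 91.] 79.1
68 [142.7   1.4] [87. 92.] 79.8
72 [143.7   1.7] [90. 93.] 81.2
76 [144.5   2.7] [93. 95.] 82.5
```

View pics/s9.png

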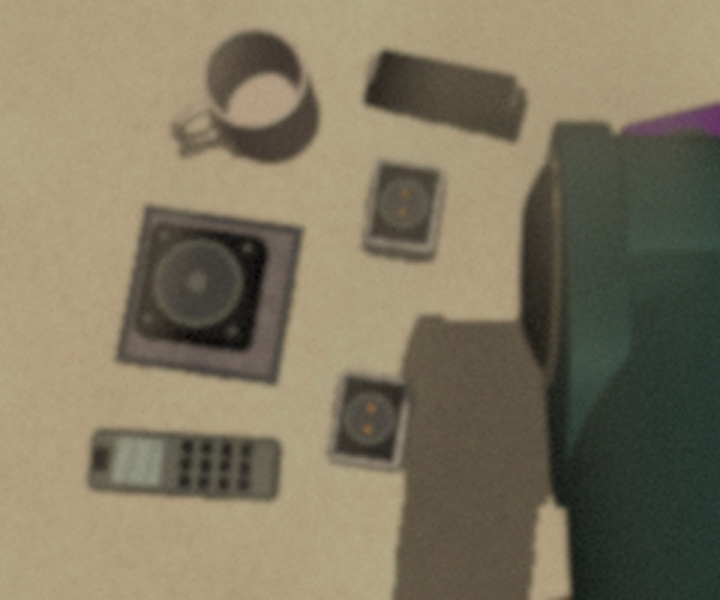

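The phone sits square on the mat, with its grille at (200,283). The 90 mm fit puts it at about (144, 2) mm against a target of (145, 0). The mug, stapler and handset are in place and the arm is clear, so I'll hand in.

```bash
python3 -c "
from h import *
c=capture('top'); print(st(ray(c,(236.3,184.2),.034)[0]))
from workcell import finish_job; print(finish_job())"
```

```text
[146.6  -0.7]
the job is handed in; nothing more can be done
None
```

The speakerphone was pushed through the gap and sits square on the mat, within about 2 mm of its centre. The bystanders look undisturbed, the arm is clear, and the job is handed in; no pass/fail result was returned.

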